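Set the strap jig's stop tube and lock it with the keeper

TASK

Set the stop of the strap jig: slide the forked keeper clear of the bore by its grip, slide the grooved stop tube along its cradle into the bore until its groove lines up with the keeper, then slide the keeper fully home so that its fork sits in the groove and locks the tube. Leave the other things on the bench where they are.

Things in the scene. Friction and masses are not known exactly. Their poses are not given: they have to be found in the camera images.
- jig: Strap jig fixed to the bench: plywood base (x -160 to 140, y -55 to 55 mm, top at 12 mm, on low rubber feet) with a pale bored wooden block at x 6 to 56 mm, 110 mm wide, top at 84 mm. Origin: on the bench under the bore's axis, in the keeper's mid-plane, 6 mm in front of the block's face. x: the way the tube goes in; y: the way the keeper opens; z: up.
- bore (a point): Centre of the bore where it crosses the keeper's mid-plane, 48 mm above the jig's origin. The bore runs along the jig's x through the block, 31 mm wide. Axes as the jig's. The tube is set when its groove's middle is here.
- cradle_top (a point): Mid-line of the V-shaped wooden cradle in front of the block, at the height of its walls' top edges, 41 mm above the bench, at the jig's x = -82 mm. The cradle reaches from the jig's x = -155 to -10 mm, is 51 mm wide, and carries the tube on the bore's axis. A fingertip that pushes the tube's end along the cradle must stay above 43 mm.
- keeper (a joint): Travel (m) of the keeper, a dark steel fork plate 5 mm thick, sliding along the jig's y in front of the block. 0: home, fork astride the bore's axis, barring the tube's way or in its groove; 0.040: fully open; clear of the tube from 0.028. Stays where left, slides with about 2 N, firm end stops. It enters the groove only if that is centred within about 3 mm.
- keeper_grip (a point): Centre of the keeper's black grip, an upright block 22 mm (jig x) x 14 mm (jig y) x 28 mm high, 88 to 116 mm above the bench, higher than all near it. It lies at the jig's x = 0, y = 30 mm + the keeper's travel. Axes as the jig's.
- tube_groove (a point): Middle of the stop tube's groove, on the tube's axis. Tube: bright metal, 200 mm long, 28 mm across, plugged ends, about 0.25 kg, loose in the cradle along the jig's x, axis 48 mm above the bench. Groove: dark band 12 mm wide, 15 mm across, its middle 90 mm behind the leading end. x: towards the leading end (the tube may roll about x).
- tube_rear (a point): Centre of the tube's flat rear end face, the end away from the block, 110 mm behind the middle of the groove. It can be pushed; the tube stays where the push stops. When the tube is set this lies at the jig's x = -110 mm. Axes as tube_groove.
- beeswax: Bystander: yellow beeswax block 38 x 58 x 18 mm on the green mat beyond the jig. Origin: centre of its underside.
- snap_setter: Bystander: grey steel setting punch 12 x 100 x 12 mm, lying on the green mat beyond the jig. Origin: centre of its underside.
- pricking_iron: Bystander: steel pricking iron 24 x 116 x 10 mm, lying on the bench to the right. Origin: centre of its underside.

How it is judged:
By the outcome, as a careful person would: the job done as asked, in the order asked, and still so for the second after the job is handed in, with the robot touching nothing.
It also fails if it takes over 61 s, if anything falls off the work surface, if the arm or the gripper's body presses on something with over 40 N, if the wrist force passes 120 N, or if a joint passes its speed limit or range.

ROBOT

A 6-joint arm with a two-finger parallel gripper is mounted at the origin on a cart in front of the work surface, level with it; the furniture and walls round the work are solid. World frame = base frame: x ahead of the robot, y to its left, z up, the work surface at z = 0. Lengths are in m, angles in rad, forces in N, time in s.
With the tool pointing down it reaches from about 0.35 to 1 m from the base axis. Payload 7.1 kg.
Tool frame: the origin (TCP) lies between the finger pads; the fingertips stand 22 mm ahead of it and the grasp point (between the pads) lies 3 mm ahead of it; x points along the fingers, y is the direction in which the jaws open and shut, and the axes are right-handed (so a half turn about x gives the same grasp; the last joint's range is limited). The gripper opens to 85 mm and grips with 20 to 120 N. Pads are 22 mm wide; open, the fingers measure 114 mm over their backs; the gripper's body (76 mm by 85 mm) begins 54 mm behind the grasp point. The pads swing forward as they close: fully open they stand 13 mm farther back than shut.
Start: joints at [-1.182, 0.423, 1.63, -0, 1.089, -0.019], TCP at [0.248, -0.574, 0.253] pointing down, gripper open.
Joint ranges: [-3, 3], [-0.9, 2.11], [0.09, 2.58], [-1.31, 4.45], [0.11, 2.69], [-2.54, 2.54]. Speed limits (rad/s): [2.39, 2.39, 3.01, 3.14, 3.14, 3.14].

INTERFACE

Orientations are given as a rotation vector (axis times angle).
In Python, from rig import manip gives the robot as it stands. The module is installed in compiled form; this text tells all that it offers. Calls block until the motion is done:
- manip.move_to(position, orientation): joint-space move of the TCP to a pose.
- manip.servo_line(position, orientation=None, rate=0.15): straight line of the TCP; orientation=None keeps the orientation; rate is the mean speed in m/s.
- manip.set_joints(angles): joint-space move.
- manip.command_gripper(opening, f_grip=None): finger opening in m; f_grip is the grip in N (None keeps the last); returns when the fingers have stopped.
- manip.hold(seconds).
- manip.solve_ik(position, orientation): joint angles nearest the present ones, or None.
- manip.camera(name): name is "side" or "top" or "wrist"; returns a dict with "image" (480x640x3 uint8, red, green, blue), "fx", "fy", "cx", "cy" (pixels), "cam_to_world" (4x4, takes a point from camera to world coordinates); the wrist camera has in their place "mount" (4x4, takes a point from camera to tool coordinates, whose origin is the TCP and whose axes are the tool frame's). Camera axes: x right, y down, z forward; pixel columns grow to the right and rows downward; lengths in m; the calibration is good to about 2 mm. A picture is of the moment at which its call begins: read the wrist's pose just before it. There is no depth.
A pose or a line that the arm cannot do raises manip.IKError and nothing moves.
- manip.sign_off(): hands the job in, once; it reports no verdict.
Readings, each from a call of its own:
- manip.get_time(): time.
- manip.get_joint_positions(): joint angles.
- manip.get_joint_vel(): joint speeds.
- manip.get_tau(): joint torques, N m.
- manip.get_position(): TCP position.
- manip.get_ee_rot(): TCP orientation.
- manip.get_contact_force(): force on the tool from outside, world axes, zero at the start.
- manip.get_torque(): the same for the moment, N m.
- manip.get_width(): finger opening in m.
Only numpy, scipy, OpenCV 4.12 (cv2) and the standard library are available. Lean on these libraries where they do the work, as an engineer would, in place of code of your own. Each camera call takes 0.05 s, during which the arm holds its last target. There are 200 camera calls.

## Working session

There is one attempt and no reset: what is moved stays moved. The work goes in short steps, each a Python script; the robot and the scene stay as the last script left them, time stands still between calls to the robot, and variables do not carry over. Pictures are saved under pics/ and viewed, about 8 in all and at most 12, crops included, and the job is handed in when it is done.

```bash
mkdir -p pics
python3 - <<'E'
from rig import manip
import cv2,numpy as np,pickle
d={}
for n in("top","side"):
    c=manip.camera(n); d[n]=c; cv2.imwrite(f"pics/{n}0.png",c["image"][:,:,::-1])
    print(n,c["fx"],c["fy"],c["cx"],c["cy"]);print(np.round(c["cam_to_world"],4))
pickle.dump(d,open("cams.pkl","wb"))
print(manip.get_time(),manip.get_ee_rot(),manip.get_position())
E
```

```text
top 469.439611803069 469.439611803069 325.8231203868602 237.7006640967928
[[-0.0079 -0.9958  0.0909  0.5404]
 [-0.9998  0.0092  0.0148 -0.1735]
 [-0.0156 -0.0908 -0.9957  1.0744]
 [ 0.      0.      0.      1.    ]]
side 616.7291710120387 616.7291710120387 315.25804115238896 241.6454845446849
[[ 0.9945 -0.0646  0.0827  0.5224]
 [-0.1046 -0.672   0.7331 -1.0547]
 [ 0.0083 -0.7377 -0.675   0.8838]
 [ 0.      0.      0.      1.    ]]
0.1 [ 1.99727144  0.41451125 -1.99779651] [ 0.24772482 -0.57330614  0.25261651]
```

View pics/top0.png

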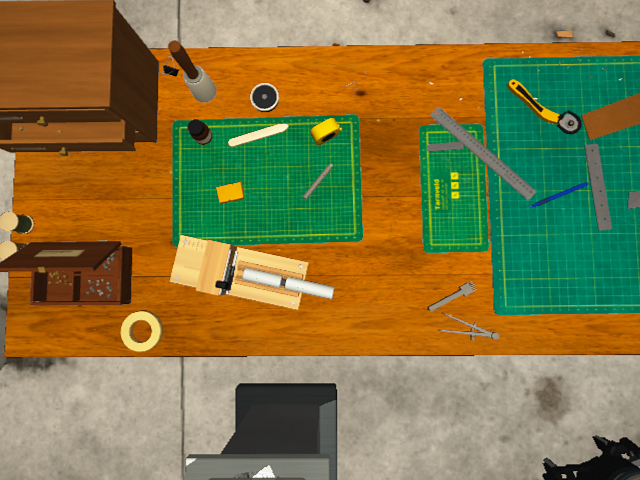

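View pics/side0.png

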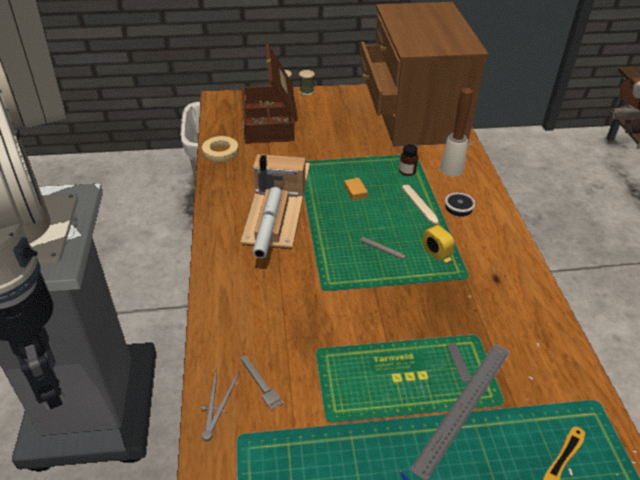

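The top view shows the jig at about px (170–310, 235–308), with the bore end to the left and the tube's rear end near (333, 292). The grip is near (224, 285), on the robot's side. The side view agrees with this. I'll crop both for detail.

Run:
```python
import cv2,pickle,numpy as np
d=pickle.load(open("cams.pkl","rb"))
a=d["top"]["image"][225:320,160:345,::-1]; b=d["side"]["image"][145:265,230:320,::-1]
a=cv2.resize(a,None,fx=4,fy=4,interpolation=cv2.INTER_CUBIC)
cv2.imwrite("pics/c_top.png",a)
b=cv2.resize(b,None,fx=5,fy=5,interpolation=cv2.INTER_CUBIC);cv2.imwrite("pics/c_side.png",b)
```

```text
(no output)
```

View pics/c_top.png

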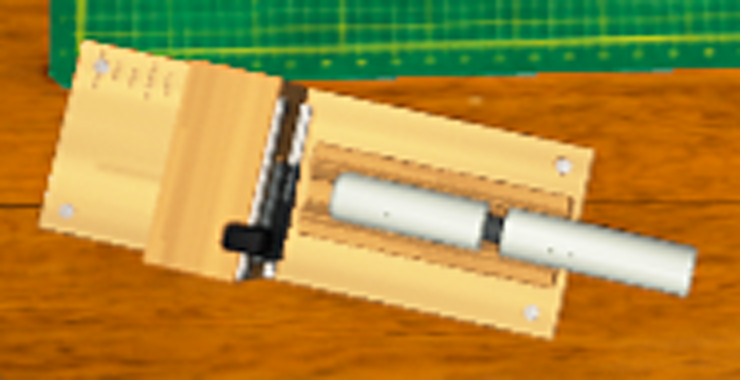

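View pics/c_side.png

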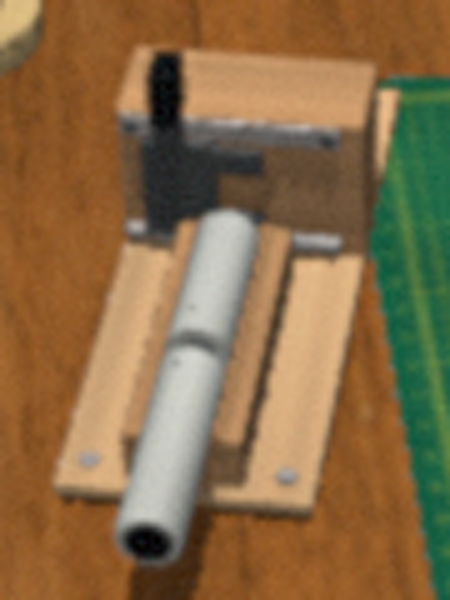

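The crops show the base corners at crop px (85,40), (40,230), (593,150) and (552,338). The groove is at (493,227), the tube's rear end at about (690,270), and the grip top at about (247,239). The keeper looks home. Next I'll fit the pose.

```bash
cat > h.py <<'E'
import numpy as np,cv2,pickle
def ray(c,uv,z,M=None):
    M=c["cam_to_world"] if M is None else M
    d=M[:3,:3]@[(uv[0]-c["cx"])/c["fx"],(uv[1]-c["cy"])/c["fy"],1]
    return M[:3,3]+d*(z-M[2,3])/d[2]
def proj(c,P,M=None):
    M=c["cam_to_world"] if M is None else M
    p=M[:3,:3].T@(np.asarray(P)-M[:3,3]); return np.array([c["fx"]*p[0]/p[2]+c["cx"],c["fy"]*p[1]/p[2]+c["cy"]])
def fit(W,J):
    W=np.array(W)[:,:2];J=np.array(J,float);w=W-W.mean(0);j=J-J.mean(0)
    th=np.arctan2((j[:,0]*w[:,1]-j[:,1]*w[:,0]).sum(),(j*w).sum())
    R=np.array([[np.cos(th),-np.sin(th)],[np.sin(th),np.cos(th)]])
    t=W.mean(0)-R@J.mean(0); return th,t,np.abs(J@R.T+t-W).max(0)
E
python3 - <<'E'
from h import *
d=pickle.load(open("cams.pkl","rb"));c=d["top"];s=d["side"]
T=lambda u,v,z:ray(c,(160+(u-1.5)/4,225+(v-1.5)/4),z)
S=lambda u,v,z:ray(s,(230+(u-2)/5,145+(v-2)/5),z)
th,t,r=fit([T(85,40,.012),T(40,230,.012),T(593,150,.012),T(552,338,.012)],[(.14,-.055),(.14,.055),(-.16,-.055),(-.16,.055)])
print("top",th,t,r)
R=np.array([[np.cos(th),-np.sin(th)],[np.sin(th),np.cos(th)]])
L=lambda P:np.round(R.T@(P[:2]-t),4)
for n,P in dict(grip=T(247,239,.116),groove=T(493,227,.052),rear=T(690,272,.055),front=T(333,197,.055),
  blkL=T(195,60,.084),blk1=T(283,80,.084),blk2=T(237,280,.084),Srear=S(150,543,.048),Sgrip=S(166,58,.116),Sgroove=S(198,340,.055),
  Sc1=S(60,490,.012),Sc2=S(313,512,.012),Sblk1=S(120,122,.084),Sblk2=S(372,148,.084)).items(): print(n,L(P))
E
```

```text
top 1.353958920932201 [0.56378165 0.04990906] [0.00142401 0.00156289]
grip [-0.0019  0.0297]
groove [-0.1168 -0.0007]
rear [-0.2264  0.0007]
front [-0.0285  0.0014]
blkL [ 0.0542 -0.0549]
blk1 [ 0.0058 -0.0542]
blk2 [0.0058 0.0536]
Srear [-0.2258  0.0028]
Sgrip [0.0062 0.034 ]
Sgroove [-0.1088  0.0031]
Sc1 [-0.1616  0.0544]
Sc2 [-0.1622 -0.0523]
Sblk1 [0.0007 0.0551]
Sblk2 [-0.0047 -0.0574]
```

```bash
cat >> h.py <<'E'
from scipy.spatial.transform import Rotation as Ro
th=1.354; t0=np.array([0.5638,0.0499])
def W(x,y,z,th=th,t=t0):
    c,s=np.cos(th),np.sin(th); return np.array([t[0]+c*x-s*y,t[1]+s*x+c*y,z])
def J(P):
    c,s=np.cos(th),np.sin(th); q=np.asarray(P)[:2]-t0; return np.array([c*q[0]+s*q[1],-s*q[0]+c*q[1]])
def ori(sgn=1):
    y=sgn*np.array([-np.sin(th),np.cos(th),0]);x=np.array([0,0,-1.]);return Ro.from_matrix(np.c_[x,y,np.cross(x,y)]).as_rotvec()
def wrist(name):
    from rig import manip
    p,r=manip.get_position(),manip.get_ee_rot();c=manip.camera("wrist")
    T=np.eye(4);T[:3,:3]=Ro.from_rotvec(r).as_matrix();T[:3,3]=p;c["cam_to_world"]=T@np.array(c["mount"])
    cv2.imwrite(f"pics/{name}.png",c["image"][:,:,::-1]);pickle.dump(c,open(name+".pkl","wb"));return c
E
python3 - <<'E'
from h import *
from rig import manip
q0=np.array(manip.get_joint_positions());best=None
for s in(1,-1):
    o=ori(s); qs=[manip.solve_ik(W(*p),o) for p in[(0,.03,.24),(0,.07,.114),(-.26,0,.069),(-.12,0,.069)]]
    print(s,[None if q is None else np.round(q,2) for q in qs])
    if qs[0] is not None and (best is None or abs(qs[0][5])<best[0]): best=(abs(qs[0][5]),s)
s=best[1];print("sgn",s)
manip.command_gripper(.045,40)
manip.move_to(W(-.03,.03,.26),ori(s))
c=wrist("w1");print(manip.get_time(),manip.get_position(),np.round(c["mount"],3),c["fx"])
for P in[(0,.03,.116),(0.006,-.055,.084),(.006,.055,.084),(-.16,.055,.012),(-.117,0,.055)]:print(P,proj(c,W(*P)))
E
```

```text
1 [None, None, None, None]
-1 [array([0.08, 0.31, 1.83, 0.  , 0.99, 0.3 ]), array([0.11, 0.46, 1.99, 0.  , 0.69, 0.32]), array([-0.4 ,  0.59,  1.9 ,  0.  ,  0.65, -0.19]), array([-0.15,  0.59,  1.91,  0.  ,  0.65,  0.07])]
sgn -1
2.9833 [0.52818386 0.02631963 0.25997334] [[ 0.001 -0.306  0.952 -0.12 ]
 [ 1.    -0.    -0.001  0.001]
 [ 0.     0.952  0.306 -0.078]
 [ 0.     0.     0.     1.   ]] 374.2821119663282
(0, 0.03, 0.116) [309.41238751 184.88402874]
(0.006, -0.055, 0.084) [417.60006183 169.9513201 ]
(0.006, 0.055, 0.084) [277.81940931 170.16764733]
(-0.16, 0.055, 0.012) [287.67154978 312.01640612]
(-0.117, 0, 0.055) [341.27555016 294.53249644]
```

View pics/w1.png

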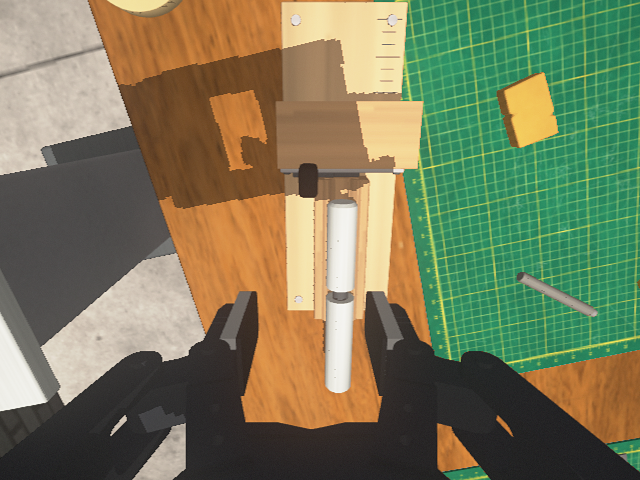

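The wrist view agrees with the fit. The grip is at about (308,180), the groove at (341,296), and the block's front corners at (277,169) and (421,169). The predicted corners were (278,170) and (418,170). Next: grip the keeper and open it.

Run:
```python
from h import *
from rig import manip
c=pickle.load(open("w1.pkl","rb"))
for uv,z in[((308,163),.116),((308,198),.088),((277,169.5),.084),((421,169.5),.084),((341,296),.055)]:print(uv,np.round(J(ray(c,uv,z)),4))
o=ori(-1)
manip.move_to(W(0,.030,.16),o)
manip.servo_line(W(0,.030,.115),o,rate=.08);print(manip.get_contact_force())
manip.command_gripper(0,40);print("w",manip.get_width(),manip.get_contact_force())
manip.servo_line(W(0,.0695,.115),o,rate=.04);print(J(manip.get_position()),manip.get_width(),manip.get_contact_force())
manip.command_gripper(.04);manip.servo_line(W(0,.0695,.20),o,rate=.12)
manip.move_to(W(-.04,.03,.26),o)
c=wrist("w2");print(manip.get_time())
cv2.imwrite("pics/w2c.png",cv2.resize(c["image"][140:340,230:450,::-1],None,fx=3,fy=3))
```

```text
(308, 163) [0.0154 0.0309]
(308, 198) [-0.0155  0.0313]
(277, 169.5) [0.0065 0.0556]
(421, 169.5) [ 0.0063 -0.0576]
(341, 296) [-0.1186  0.0002]
[ 0.12958084 -0.37688445 -0.00544108]
w 0.013496874313587972 [-4.94554335  2.72350528  7.34285576]
[0.00017772 0.06971633] 0.013213510893752202 [-0.75826535 -0.71878614  7.52718794]
7.4167
```

View pics/w2c.png

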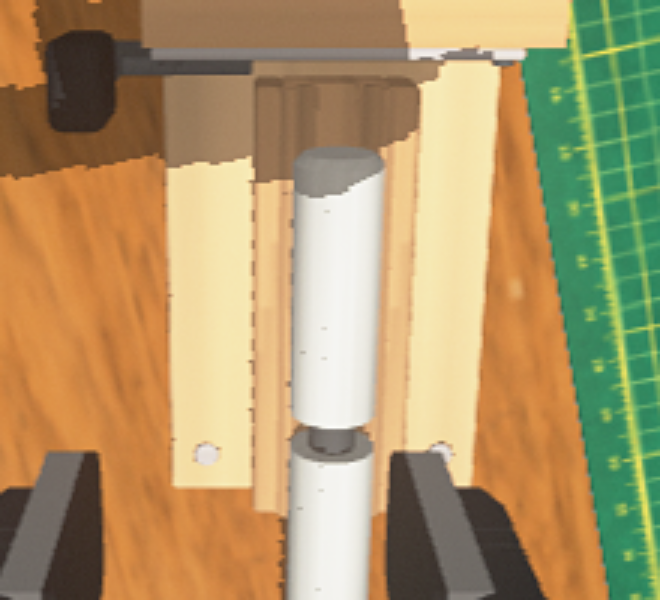

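The view shows the keeper clear of the bore, with the grip at the left at crop (80,80) and travel about 40 mm. The tube hasn't moved; its groove is at crop (332,440). Now I'll push it to about 10 mm short and measure.

Run:
```python
from h import *
from rig import manip
o=ori(-1)
manip.command_gripper(0,40)
manip.move_to(W(-.275,0,.18),o)
manip.servo_line(W(-.275,0,.070),o,rate=.12);f0=np.array(manip.get_contact_force())
for x in(-.20,-.131):
    manip.servo_line(W(x,0,.070),o,rate=.05);print(J(manip.get_position()),manip.get_contact_force()-f0,manip.get_time())
c=wrist("w3")
c=manip.camera("top");print(manip.get_time());pickle.dump(c,open("t3.pkl","wb"))
a=cv2.resize(c["image"][225:320,160:345,::-1],None,fx=3,fy=3,interpolation=cv2.INTER_CUBIC)
b=cv2.imread("pics/w3.png");out=np.zeros((285,555+380,3),np.uint8)
out[:,:555]=a;out[:,555:]=cv2.resize(b,(380,285));cv2.imwrite("pics/m3.png",cv2.resize(b,(640,480)))
```

```text
[-1.99999351e-01  4.86533889e-05] [ 0.85008352  0.71383663 -1.12831107] 11.5833
[-0.13090517  0.00013566] [ 1.41745573  0.23303978 -1.25149927] 13.1167
13.2167
```

View pics/m3.png

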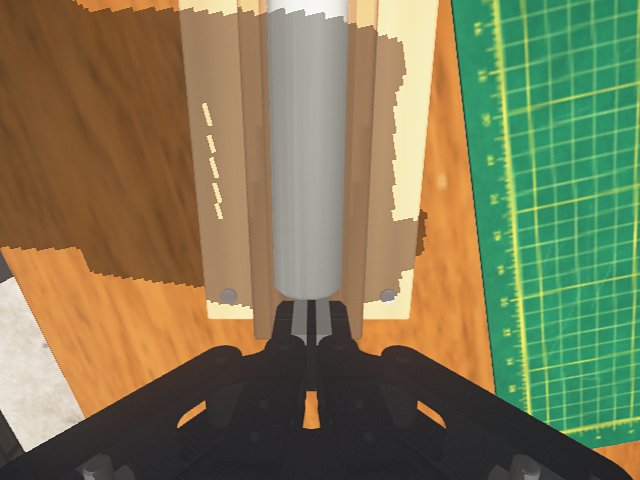

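The tube is in the bore direction, in line, with its rear end against the fingers at about (310,295). I'll back off and view the groove against the block face.

Run:
```python
from h import *
from rig import manip
o=ori(-1)
manip.servo_line(W(-.145,0,.070),o,rate=.1)
manip.servo_line(W(-.145,0,.19),o,rate=.15)
manip.move_to(W(-.07,0,.22),o)
c=wrist("w4");print(manip.get_time())
for x in(-.016,-.01,-.004,0):print(x,proj(c,W(x,0,.062)))
cv2.imwrite("pics/w4c.png",cv2.resize(c["image"][90:290,210:430,::-1],None,fx=3,fy=3,interpolation=cv2.INTER_CUBIC))
```

```text
14.925
-0.016 [310.98009857 150.75576296]
-0.01 [310.99384227 142.25519576]
-0.004 [311.00777431 133.63813937]
0 [311.01716889 127.82753101]
```

View pics/w4c.png

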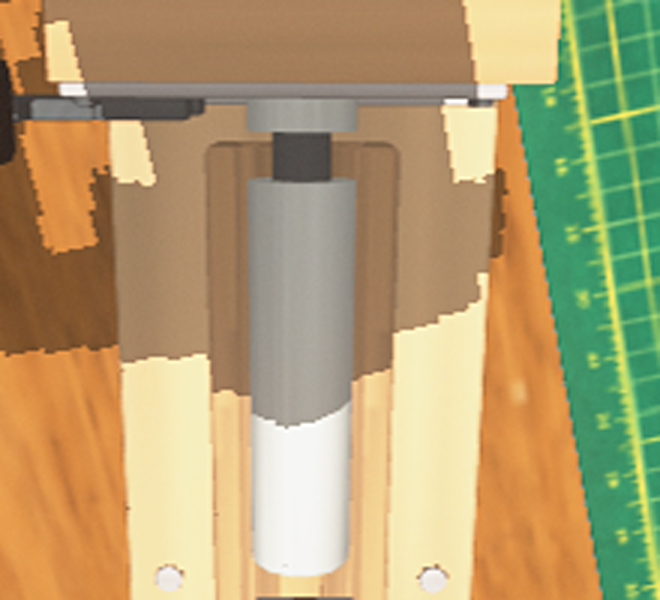

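The groove is just short of the keeper plane. The rear shoulder's front edge is at crop row ~178 and the block's top front edge at ~82. The rear end is at ~575. I'll compute the offset from these.

Run:
```python
from h import *
c=pickle.load(open("w4.pkl","rb"));im=c["image"].astype(int).sum(2)/3
f=lambda v,z,u=311:print(v,J(ray(c,(u,v),z)))
print(np.round(im[100:165,305:316].mean(1)).astype(int).tolist());print(np.round(im[270:295,305:316].mean(1)).astype(int).tolist())
f(149.3,.062);f(117.3,.084);f(117.3,.084,250);f(281.5,.062)
# base rear edge / bolts
f(90+577/3,.012,210+168/3);f(90+577/3,.012,210+433/3)
```

```text
[129, 129, 128, 128, 126, 126, 126, 126, 127, 127, 127, 126, 127, 125, 125, 125, 125, 124, 145, 141, 136, 129, 115, 162, 161, 160, 159, 160, 160, 159, 160, 160, 160, 165, 96, 74, 75, 76, 76, 76, 76, 77, 76, 76, 76, 76, 76, 76, 76, 74, 90, 159, 165, 163, 163, 163, 163, 163, 163, 164, 163, 163, 163, 164, 164]
[244, 244, 244, 244, 244, 244, 244, 244, 242, 244, 245, 241, 211, 206, 207, 207, 207, 208, 216, 85, 80, 82, 82, 82, 81]
149.3 [-1.49666591e-02 -1.27214094e-05]
117.3 [ 7.26562702e-03 -1.78461870e-05]
117.3 [0.00719706 0.03969319]
281.5 [-0.11977329 -0.00018749]
282.33333333333337 [-0.14388097  0.04296383]
282.33333333333337 [-0.14366636 -0.04161204]
```

Two edges put the groove at x ≈ −9.8 to −10.9 mm, so I'll push 10.4 mm further and re-measure.

Run:
```python
from h import *
from rig import manip
o=ori(-1)
manip.move_to(W(-.15,0,.19),o)
manip.servo_line(W(-.15,0,.070),o,rate=.12)
manip.servo_line(W(-.1206,0,.070),o,rate=.03);print(J(manip.get_position()),manip.get_contact_force())
manip.servo_line(W(-.140,0,.070),o,rate=.1)
manip.servo_line(W(-.140,0,.19),o,rate=.15)
manip.move_to(W(-.03,0,.24),o)
c=wrist("w5");print(manip.get_time())
for P in[(.006,0,.084),(-.006,0,.062),(.006,.04,.084)]:print(P,proj(c,W(*P)))
im=c["image"].astype(int).sum(2)/3
print(np.round(im[140:230,306:316].mean(1)).astype(int).tolist())
cv2.imwrite("pics/w5c.png",cv2.resize(c["image"][110:310,210:430,::-1],None,fx=3,fy=3,interpolation=cv2.INTER_CUBIC))
```

```text
[-1.20504394e-01  1.64201825e-05] [-0.09435984 -0.18982128 -1.00200446]
19.5333
(0.006, 0, 0.084) [311.06270426 175.56533192]
(-0.006, 0, 0.062) [311.09746407 186.34686549]
(0.006, 0.04, 0.084) [256.64386812 175.48226087]
[121, 121, 121, 121, 121, 120, 121, 122, 125, 125, 126, 127, 127, 128, 127, 127, 127, 127, 126, 125, 124, 124, 123, 122, 123, 123, 124, 123, 123, 123, 123, 122, 122, 120, 132, 136, 133, 129, 78, 76, 77, 77, 77, 77, 74, 116, 145, 160, 159, 159, 158, 159, 159, 159, 159, 159, 159, 158, 159, 159, 159, 159, 159, 159, 160, 159, 159, 160, 160, 160, 160, 160, 160, 160, 160, 160, 160, 160, 160, 156, 191, 227, 247, 245, 245, 245, 245, 245, 245, 245]
```

View pics/w5c.png

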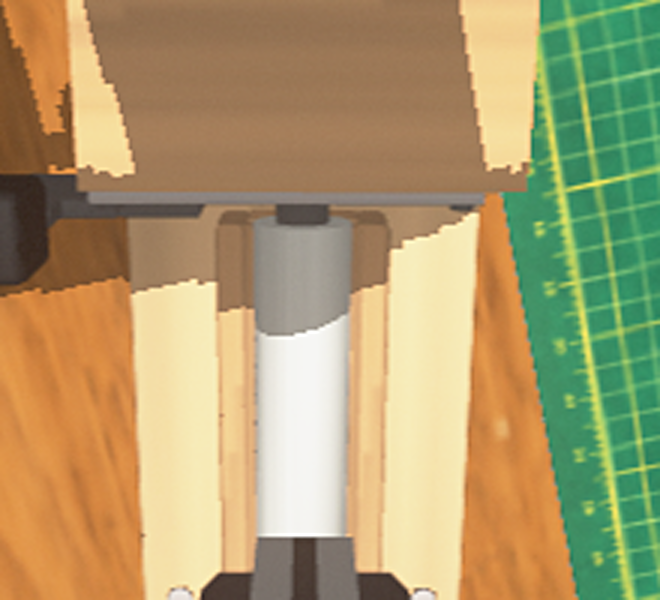

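The block edge is at row 174 (predicted 175.6) and the groove shoulder at row 185 (predicted 186.3). Both are off by the same amount, so the groove is centred to within about 0.5 mm. Now I'll close the keeper, watching the force.

Run:
```python
from h import *
from rig import manip
o=ori(-1);u=np.array([-np.sin(th),np.cos(th)])
manip.move_to(W(0,.070,.18),o);manip.command_gripper(.045,40)
manip.servo_line(W(0,.070,.115),o,rate=.1)
manip.command_gripper(0,40);f0=np.array(manip.get_contact_force());print("w",manip.get_width(),f0)
for y in(.06,.05,.045,.04,.035,.032,.031,.030,.0295,.029,.0285,.028,.0275,.027):
    manip.servo_line(W(0,y,.115),o,rate=.03);fy=(np.array(manip.get_contact_force())-f0)[:2]@u
    print(y,J(manip.get_position()),round(fy,1))
    if abs(fy)>15:break
print(manip.get_width(),manip.get_time())
```

```text
w 0.013378705567014173 [-0.61704378 -0.08411578  6.41462799]
0.06 [0.00011656 0.05906596] -3.1
0.05 [0.00012281 0.04913022] -0.7
0.045 [0.00010992 0.04416599] -1.7
0.04 [9.96725905e-05 3.91981141e-02] -1.2
0.035 [7.98008140e-05 3.41730396e-02] -1.5
0.032 [5.44412314e-05 3.14155733e-02] -1.3
0.031 [6.37161504e-05 3.13432901e-02] 2.7
0.03 [6.38637193e-05 3.12293137e-02] 6.7
0.0295 [3.48886869e-05 3.11910193e-02] 8.4
0.029 [2.99057393e-05 3.11706973e-02] 9.8
0.0285 [1.45916663e-05 3.11015680e-02] 12.4
0.028 [1.06097091e-05 3.10875189e-02] 13.5
0.0275 [9.26237954e-06 3.10484254e-02] 14.7
0.027 [-4.24002308e-06  3.09731641e-02] 16.3
0.013206075659067056 25.8583
```

Firm stop at y = 31 mm, the same spot as the initial home reading. I'll relax, release, retreat and check.

Run:
```python
from h import *
from rig import manip
o=ori(-1)
manip.servo_line(W(0,.0312,.115),o,rate=.03)
manip.command_gripper(.045);manip.servo_line(W(0,.031,.19),o,rate=.12)
manip.move_to(W(-.03,.0,.24),o);manip.hold(.3)
c=wrist("w6");print(manip.get_time(),manip.get_contact_force())
im=c["image"].astype(int).sum(2)/3
print(np.round(im[165:195,306:316].mean(1)).astype(int).tolist(),proj(c,W(0,.031,.116)))
a=c["image"][110:310,210:430,::-1];cv2.imwrite("pics/w6c.png",cv2.resize(a,None,fx=3,fy=3,interpolation=cv2.INTER_CUBIC))
```

```text
28.05 [ 0.21602175  0.37495511 -0.02287957]
[122, 122, 123, 122, 122, 121, 121, 120, 119, 137, 133, 130, 124, 77, 76, 78, 78, 73, 75, 73, 129, 151, 157, 157, 156, 157, 157, 157, 156, 157] [264.53225504 191.81415973]
```

View pics/w6c.png

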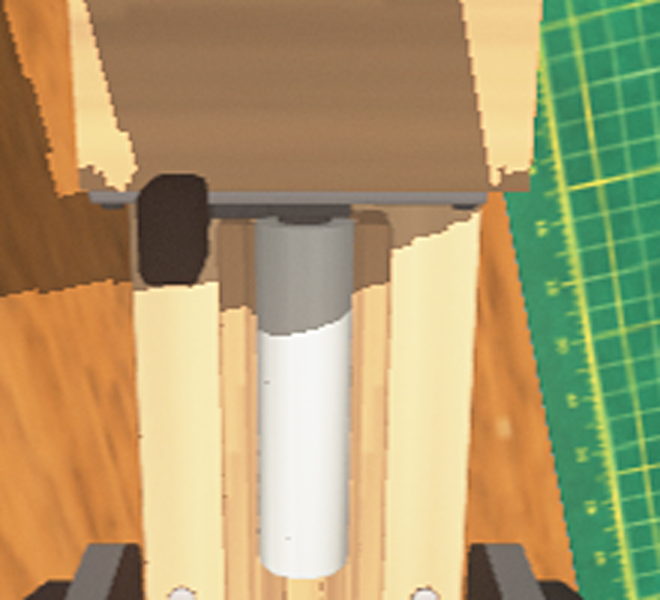

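The last view shows the fork's bar across the tube in the groove. The grip is at crop (172,230), which puts it at y ≈ 29–31 mm (home). The tube hasn't moved.

Run:
```python
from rig import manip
manip.sign_off();print(manip.get_time())
```

```text
the job is handed in; nothing more can be done
the job is handed in; nothing more can be done
```

The stop is set and the job is handed in, at about 28 s of the 61 s allowed.

**What I did:** I gripped the keeper and slid it about 40 mm open. I then pushed the tube's rear end along the cradle in two strokes, about 107 mm and then 10 mm, measuring with the wrist camera after each. Last, I slid the keeper home and backed the arm off.

**Last checks:**
- **Groove:** it was centred on the keeper to within about 0.5 mm, against the 3 mm allowed.
- **Keeper:** it slid in with 1–3 N and reached a firm stop, pressed to 16 N. The arm read y ≈ 31 mm there, where 30 mm is nominal.
- **Final picture:** the grip measured about 29 mm, the fork lies across the groove, and the tube had not moved. The 1–2 mm spread in the grip readings is within the camera calibration.
- **Other things on the bench:** I planned no contact with them, but I did not take a separate final picture of them.

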